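# Spin-check a castor wheel and stop it at the valve

### The job

The trolley castor clamped on its side has just had its bearing greased: flick the wheel round with a fingertip so that it spins briskly (better than one turn in four seconds) and let it run untouched for a good four seconds to hear the bearing. Then stop it with a fingertip on the tyre so that the tyre valve comes to rest in the fork's open side, straight opposite the fork plate, ready for the pump, and take the hand away. Pick nothing up, keep off the valve, and leave the other things on the bench where they are.

Things in the scene. Friction and masses are not known exactly. Their poses are not given: they have to be found in the camera images.
- castor: Fixed. A rigid trolley castor bolted by its top plate to an upright cast angle plate, so that its wheel lies flat, parallel to the bench. Origin on the bench (z = 0) straight under the axle; x axis level from the axle to the fork plate, z up. The tyre's underside is 76 mm above the bench; the wheel is open to the hand on all sides away from +x.
- fork_plate (a point): Middle of the castor's fork plate, 131 mm from the axle along the castor's +x, 100 mm above the bench. The plate is 135 mm wide and spans 45 to 155 mm above the bench; the angle plate behind it is 180 mm wide, 165 mm high, and ends 271 mm from the axle.
- axle_nut (a point): Top of the nut on the upright axle, 150 mm above the bench. Two steel fork legs, one over and one under the wheel, run from here to the fork plate: 46 mm wide at the axle, with a round end 23 mm beyond it, about 80 mm wide at the plate; the upper leg lies 130 to 134 mm above the bench.
- wheel: The castor's pneumatic wheel: black tyre on a pale metal rim, about 1.1 kg. Turns freely either way, without limit, about the upright axle. Origin at its centre, 100 mm above the bench; x axis towards the valve, z up. Once spun it loses only about 0.1 rad/s each second; a press of a few newtons on the tyre stops it at once, and it stays where it is stopped.
- tread (a point): Point on the wheel's outside at mid-height, 101 mm from the axle, in line with the valve; it turns with the wheel. Round the tread stand 24 rubber blocks, each 15 mm long and 32 mm high, reaching out to radius 101 mm; between them the tyre's outer face has radius 97 mm. A fingertip swept along the tread catches the blocks and drives the wheel.
- tyre_top (a point): Point on the tyre's highest line, in line with the valve; it turns with the wheel. The tyre is a round ring with a section 47 mm thick; its highest line is a circle of radius 73.5 mm about the axle, 123.5 mm above the bench. Pressed from above the soft tyre gives (the whole wheel dips) about 1 mm for every 4 N, and springs back.
- valve (a point): The tyre valve on the wheel's upper face, carried round with it: an upright brass stem with a black cap, 12 mm across, the only dark thing on the pale rim (besides it the rim has four low steel bolt heads). The point lies at its foot, 38 mm from the axle, 106 mm above the bench; its top is 124 mm above the bench.
- open_side (a point): The point where the valve's axis must stand: 38 mm from the axle on the side straight opposite the fork plate (the castor's -x side), 118 mm above the bench. Fixed to the castor.
- spanner: Loose steel spanner 190 mm long lying on the bench; origin at its middle, on its underside.
- grease_tin: Loose round tin, 72 mm in diameter, 60 mm high; origin at the centre of its base.
- bearing: Loose spare ball bearing, a steel ring 52 mm in diameter, 15 mm high; origin at the centre of its base.
- parts_bin: Loose open blue parts bin, 150 x 100 mm, 75 mm high; origin at the centre of its base.

How it is judged:
By the outcome, as a careful person would: the job done as asked, in the order asked, and still so for the second after the job is handed in, with the robot touching nothing.
It also fails if it takes over 48 s, if anything falls off the work surface, if the arm or the gripper's body presses on something with over 40 N, if the wrist force passes 120 N, or if a joint passes its speed limit or range.

### The arm

A 6-joint arm with a two-finger parallel gripper is mounted at the origin on the work surface. World frame = base frame: x ahead of the robot, y to its left, z up, the work surface at z = 0. Lengths are in m, angles in rad, forces in N, time in s.
With the tool pointing down it reaches from about 0.3 to 0.875 m from the base axis. Payload 6.4 kg.
Tool frame: the origin (TCP) lies at the centre of the arm's flange, where the gripper is bolted on; the fingertips stand 173 mm ahead of it and the grasp point (between the pads) lies ctrl.grip_point_offset ahead of it (ctrl.grip_point_offset is the distance from the TCP to the grasp point, in m); z points along the fingers, y is the direction in which the jaws open and shut (so a half turn about z gives the same grasp; the last joint's range is limited). The gripper opens to 85 mm and grips with 20 to 120 N. Pads are 22 mm wide; open, the fingers measure 114 mm over their backs; the gripper's body (76 mm by 85 mm) begins 54 mm behind the grasp point. The pads swing forward as they close: fully open they stand 13 mm farther back than shut.
Start: joints at [-1.332, 0.181, 1.607, -0, 1.354, -0.206], TCP at [0.247, -0.519, 0.405] pointing down, gripper open.
Joint ranges: [-2.99, 2.99], [-0.89, 2.07], [0.3, 2.58], [-1.14, 4.28], [0, 2.63], [-3.12, 3.12]. Speed limits (rad/s): [2.57, 2.57, 3.01, 3.14, 3.14, 3.14].

### API

Orientations are given as a unit quaternion [w, x, y, z].
In Python, from bench import ctrl, cams, boxes_of, landmark_of gives the robot as it stands.
- The arm moves only by the shell command python3 -m handwheel 'ROWS'. ROWS is JSON, a list of rows, each an object with "offset": the shift along the tool's x, y, z in m, a list of three; "spin": the turn about the tool's z in degrees; "grip": the opening, from 0 (shut) to 1 (fully open). A call has 1 to 20 rows; each row is the pose to reach, as a shift and turn from the pose commanded when the call began, along the tool's axes at that moment; what a row does not reach only later rows make up. A row lasts 1/8 s, in which the tool goes at most 62.5 mm and 10.7 degrees, less where a joint would pass 70% of its speed; a pose out of reach is approached as far as the arm can. A call with a gripper value outside its range is refused whole. The fingers move at their own pace and stop on an object; the grip force is fixed at half the most. Time passes only in rows, so rows that repeat a pose let the fingers close. It gives the time, the measured TCP pose, the force and the opening at its end, in the units of the state.
- ctrl.get_obs(): the state, without advancing time (a new reading comes with each control period).
- cams.camera(name): name is "scene" or "top" or "wrist"; returns a dict with "color" (384x512x3 uint8, red, green, blue), "camera_matrix" (3x3 intrinsics, pixels), "view" (4x4, takes a point from world to camera coordinates); the wrist camera has in their place "tool_from_camera" (4x4, takes a point from camera to tool coordinates, whose origin is the TCP and whose axes are the flange's). Camera axes: x right, y up, looking along -z (the intrinsics and any distortion apply to the point x, -y, -z); pixel columns grow to the right and rows downward; lengths in m; the calibration is good to about 2 mm. A picture is of the moment at which its call begins: read the wrist's pose just before it. There is no depth.
- ctrl.hand_in(): hands the job in, once; it reports no verdict.
Trained networks look in a picture, given as the dict that the camera call returned (one of the last four; its "shot" number tells which), for a name from the list of things; names that differ only in an ending like _2 or _b are one class to them, and where a whole thing is asked for, a point or a joint stands for the part that bears it (a point fixed in the world has none). Each returns a list of dicts, best first, with "confidence" (0 to 1); they miss things now and then, are a little off and sometimes report something else, mostly with a low value. They report only what shows in the picture. A call takes as long as a camera call.
- boxes_of(picture, thing): "uv" ([column, row] in pixels, amid what is visible of it).
- landmark_of(picture, thing): "uv" ([column, row] in pixels: a listed point, or the origin of a listed thing).
The state is a dict: "time_s": time; "q": joint angles; "dq": joint speeds; "joint_efforts": joint torques, N m; "eef_pos": TCP position; "eef_rot": TCP orientation; "wrist_force": force on the tool from outside, world axes, zero at the start; "torque": the same for the moment, N m; "opening": opening from 0.0 (shut) to 1.0 (fully open).
Only numpy, scipy, OpenCV 4.12 (cv2) and the standard library are available. Lean on these libraries where they do the work, as an engineer would, in place of code of your own. Each camera call takes 0.05 s, during which the arm holds its last target.

## Working session

There is one attempt and no reset: what is moved stays moved. The work goes in short steps, Python scripts to look and compute and a shell command to move; the robot and the scene stay as the last step left them, time stands still between calls to the robot, and variables do not carry over. Pictures are saved under pics/ and viewed, and the job is handed in when it is done.

```bash
ls; mkdir -p pics; cat > h.py <<'E'
import numpy as np,cv2
from bench import ctrl,cams,boxes_of,landmark_of
def ray(p,uv):
    K=np.array(p["camera_matrix"]);V=np.array(p["view"])
    d=np.linalg.inv(K)@np.array([uv[0],uv[1],1.0]); d=np.array([d[0],-d[1],-d[2]])
    R=V[:3,:3];o=-R.T@V[:3,3]
    return o,R.T@d
def atz(p,uv,z):
    o,d=ray(p,uv);return o+d*(z-o[2])/d[2]
def proj(p,X):
    K=np.array(p["camera_matrix"]);V=np.array(p["view"])
    c=V[:3,:3]@np.array(X)+V[:3,3];c=np.array([c[0],-c[1],-c[2]]);u=K@c;return u[:2]/u[2]
E
python3 - <<'E'
from h import *
o=ctrl.get_obs();print({k:np.round(v,3) for k,v in o.items()},ctrl.grip_point_offset)
for n in("scene","top"):
    p=cams.camera(n);cv2.imwrite(f"pics/{n}0.png",p["color"][:,:,::-1])
    print(n,[k for k in p])
    for t,z in(("castor",0),("fork_plate",.1),("axle_nut",.15),("valve",.106),("wheel",.1),("open_side",.118),("spanner",0),("grease_tin",0),("bearing",0),("parts_bin",0)):
        for r in landmark_of(p,t)[:2]:
            print(t,np.round(r["uv"],1),round(r["confidence"],2),np.round(atz(p,r["uv"],z),3))
E
```

```text
pics
{'time_s': np.float64(0.0), 'q': array([-1.332,  0.182,  1.608,  0.   ,  1.354, -0.206]), 'dq': array([-0.002,  0.001, -0.001, -0.   , -0.   ,  0.001]), 'joint_efforts': array([-1.0000e-03, -4.4487e+01, -3.5134e+01, -0.0000e+00,  9.0000e-03,
       -0.0000e+00]), 'eef_pos': array([ 0.247, -0.519,  0.404]), 'eef_rot': array([-0.001,  0.975,  0.221, -0.   ]), 'wrist_force': array([0.667, 0.825, 0.419]), 'torque': array([-0.018, -0.013, -0.041]), 'opening': np.float64(1.003)} 0.1547
scene ['color', 'camera_matrix', 'view', 'shot']
castor [256.7 244.5] 0.59 [0.578 0.061 0.   ]
fork_plate [220.8 259. ] 0.58 [0.709 0.078 0.1  ]
axle_nut [257.8 215.8] 0.92 [0.576 0.066 0.15 ]
axle_nut [359.4 242. ] 0.57 [0.438 0.285 0.15 ]
valve [252.8 238.1] 0.78 [0.611 0.087 0.106]
wheel [259.6 225.7] 0.74 [0.571 0.067 0.1  ]
open_side [268.6 212.9] 0.93 [0.535 0.061 0.118]
open_side [335.6 328.4] 0.55 [0.626 0.391 0.118]
spanner [221.5 128.6] 0.81 [ 0.379 -0.354  0.   ]
grease_tin [337.2 330.8] 0.73 [0.586 0.378 0.   ]
bearing [357.1 242.6] 0.77 [0.362 0.24  0.   ]
parts_bin [166.3 142.7] 0.85 [ 0.554 -0.424  0.   ]
top ['color', 'camera_matrix', 'view', 'shot']
castor [247.1 163.5] 0.86 [0.58  0.051 0.   ]
fork_plate [238.9 116.5] 0.64 [0.712 0.074 0.1  ]
axle_nut [236.6 149.8] 0.23 [0.602 0.075 0.15 ]
valve [235.1 149.2] 0.81 [0.611 0.083 0.106]
valve [241.9 173. ] 0.18 [0.539 0.061 0.106]
wheel [242.7 158.4] 0.88 [0.584 0.06  0.1  ]
open_side [242.  173.1] 0.72 [0.537 0.06  0.118]
spanner [370.1 231.8] 0.81 [ 0.362 -0.35   0.   ]
spanner [236.  115.8] 0.57 [0.739 0.09  0.   ]
grease_tin [146.2 161.8] 0.69 [0.582 0.385 0.   ]
bearing [183.6 231. ] 0.51 [0.357 0.255 0.   ]
parts_bin [387.6 170.2] 0.76 [ 0.562 -0.409  0.   ]
```

View pics/scene0.png

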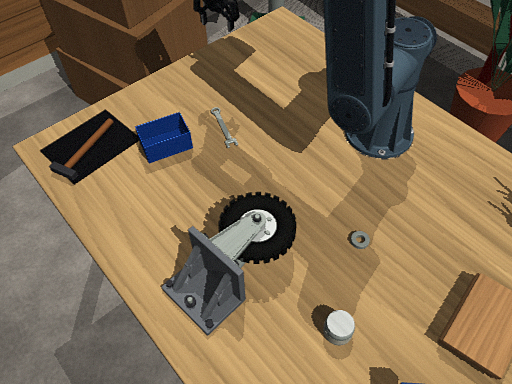

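View pics/top0.png

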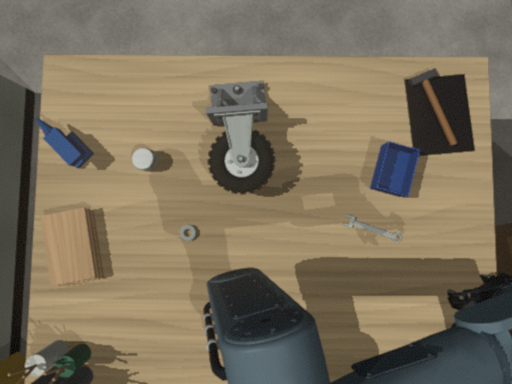

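```bash
python3 - <<'E'
from h import *
p=cams.camera("top");c=p["color"][:,:,::-1][95:215,180:305];cv2.imwrite("pics/topc.png",cv2.resize(c,None,fx=5,fy=5,interpolation=2)[:600,:625])
print(p["view"],p["camera_matrix"])
p=cams.camera("scene");c=p["color"][:,:,::-1][165:305,180:340];cv2.imwrite("pics/scc.png",cv2.resize(c,None,fx=4,fy=4,interpolation=2))
E
```

```text
[[ 0.01186783 -0.99983975 -0.01340276  0.006201  ]
 [ 0.99693703  0.01079504  0.0774598  -0.53262654]
 [-0.0773027  -0.01428098  0.99690538 -1.16949791]
 [ 0.          0.          0.          1.        ]] [[369.02235195   0.         258.63551758]
 [  0.         369.02235195 177.44743464]
 [  0.           0.           1.        ]]
```

View pics/topc.png

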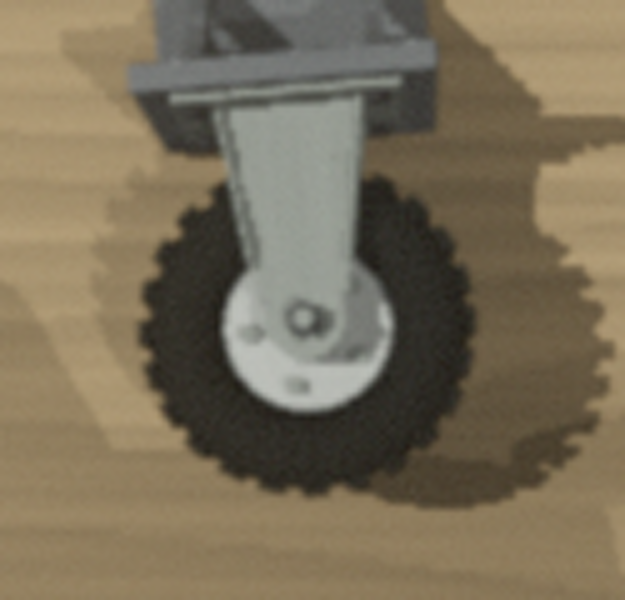

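View pics/scc.png

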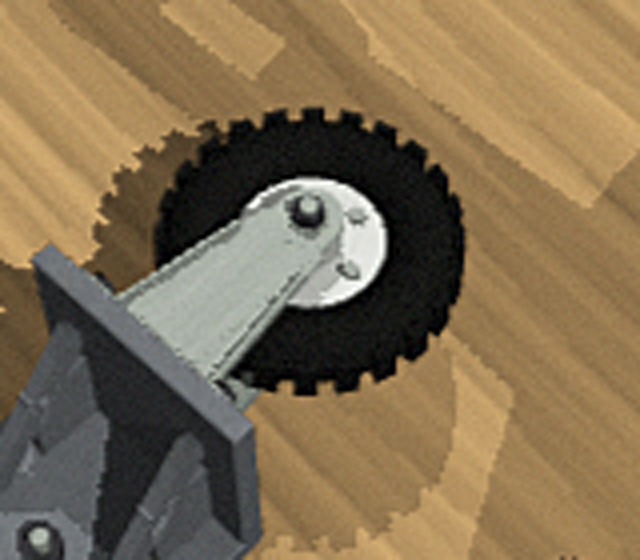

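The top view shows the castor with its fork plate away from the robot at about (239,116) and the nut at about (240.6,158.6). The scene view has the nut at (257.8,215.8). The valve is hidden under the fork leg. The bench items are well clear of the wheel. Next I'll refine the axle position and castor yaw.

```bash
python3 - <<'E'
from h import *
from scipy.optimize import least_squares
t=cams.camera("top");s=cams.camera("scene")
print("nut",atz(t,[240.6,158.6],.15),atz(s,[256.8,217.5],.15))
def L(p,n):
    r=landmark_of(p,n);return r[0] if r else None
M={"axle_nut":(0,.15),"fork_plate":(.131,.1),"castor":(0,0),"wheel":(0,.1),"open_side":(-.038,.118)}
D=[(t,[240.6,158.6],0,.15)]
for p in(t,s):
    for n,(r,z) in M.items():
        l=L(p,n)
        if l and l["confidence"]>.5: D.append((p,l["uv"],r,z))
f=lambda q:np.concatenate([proj(p,[q[0]+r*np.cos(q[2]),q[1]+r*np.sin(q[2]),z])-uv for p,uv,r,z in D])
R=least_squares(f,[.578,.06,.15],loss="soft_l1");print(R.x,np.round(f(R.x).reshape(-1,2),1))
x,y,a=R.x
# overlay
for p,n in((t,"ov_t"),(s,"ov_s")):
    im=np.ascontiguousarray(p["color"][:,:,::-1]);im=cv2.resize(im,None,fx=4,fy=4,interpolation=2)
    def dr(pts,c):
        q=np.array([proj(p,X) for X in pts])*4+1.5;cv2.polylines(im,[q.astype(int)],False,c,1)
    th=np.linspace(0,2*np.pi,60)
    for r,z,c in((.101,.1,(0,255,0)),(.023,.134,(0,0,255)),(.008,.15,(255,0,255))):
        dr([[x+r*np.cos(k),y+r*np.sin(k),z] for k in th],c)
    w=lambda X,Y,z:[x+X*np.cos(a)-Y*np.sin(a),y+X*np.sin(a)+Y*np.cos(a),z]
    dr([w(.131,-.0675,.155),w(.131,.0675,.155)],(255,255,0));dr([w(-.12,0,.13),w(.131,0,.134)],(0,255,255))
    c=(np.array(proj(p,[x,y,.1]))*4).astype(int)
    cv2.imwrite(f"pics/{n}.png",im[c[1]-280:c[1]+280,c[0]-300:c[0]+300])
E
```

```text
nut [0.57650776 0.06311414 0.15      ] [0.58099843 0.0677751  0.15      ]
[0.57724652 0.06407942 0.08978889] [[-0.3 -0.3]
 [ 0.1  1.6]
 [-0.5  1.5]
 [ 1.1 -1.4]
 [-1.1  0.4]
 [-0.4  1.6]
 [-3.   1.5]
 [ 1.8 -2.3]
 [-2.1 -1.2]
 [ 0.5 -0. ]]
```

View pics/ov_t.png

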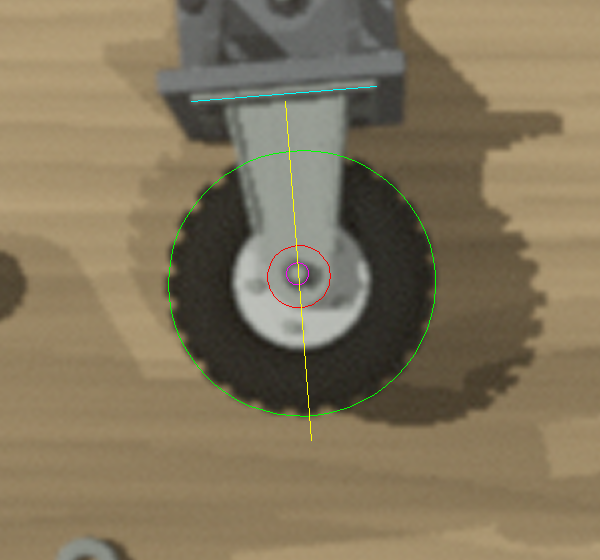

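View pics/ov_s.png

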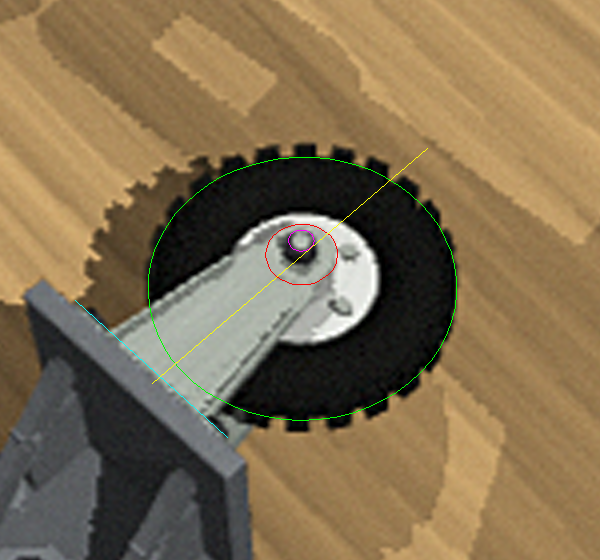

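The overlay fits in the top view: axle at about (0.577, 0.064), yaw about 0.09. In the scene view the circle sits about 2 mm off. I'll shut the fingers, then square the tool up and bring it above the tyre on the robot side.

```bash
python3 -m handwheel '[{"offset":[0.49,-0.44,0.06],"spin":25.5,"grip":0},{"offset":[0.49,-0.44,0.06],"spin":25.5,"grip":0},{"offset":[0.49,-0.44,0.06],"spin":25.5,"grip":0},{"offset":[0.49,-0.44,0.06],"spin":25.5,"grip":0},{"offset":[0.49,-0.44,0.06],"spin":25.5,"grip":0},{"offset":[0.49,-0.44,0.06],"spin":25.5,"grip":0},{"offset":[0.49,-0.44,0.06],"spin":25.5,"grip":0},{"offset":[0.49,-0.44,0.06],"spin":25.5,"grip":0},{"offset":[0.49,-0.44,0.06],"spin":25.5,"grip":0},{"offset":[0.49,-0.44,0.06],"spin":25.5,"grip":0},{"offset":[0.49,-0.44,0.06],"spin":25.5,"grip":0},{"offset":[0.49,-0.44,0.06],"spin":25.5,"grip":0},{"offset":[0.49,-0.44,0.06],"spin":25.5,"grip":0},{"offset":[0.49,-0.44,0.06],"spin":25.5,"grip":0},{"offset":[0.49,-0.44,0.06],"spin":25.5,"grip":0}]'
cat >> h.py <<'E'
from scipy.spatial.transform import Rotation as Ro
def tool():
    o=ctrl.get_obs();q=o["eef_rot"];R=Ro.from_quat([q[1],q[2],q[3],q[0]]).as_matrix()
    return o,np.array(o["eef_pos"]),R
E
python3 - <<'E'
from h import *
o,p,R=tool();print(o["time_s"],p,p+R[:,2]*.173,"\n",R.round(3),o["wrist_force"],o["q"])
for n in("wrist","scene"):
    c=cams.camera(n);cv2.imwrite(f"pics/{n}1.png",c["color"][:,:,::-1])
E
```

```text
time_s: 3.68
eef_pos: [0.5004, 0.088, 0.3449]
eef_rot: [0.0, 1.0, -0.001, 0.0]
wrist_force: [0.2, -0.2, -0.0]
opening: 0.002
3.675 [0.50035599 0.08797485 0.34492417] [0.50041805 0.08795473 0.17192419] 
 [[ 1.    -0.002  0.   ]
 [-0.002 -1.    -0.   ]
 [ 0.     0.    -1.   ]] [ 0.21507754 -0.21890487 -0.02780775] [-5.99318980e-02  9.49582449e-02  1.83127477e+00 -1.00930201e-04
  1.21499455e+00  1.51287400e+00]
```

View pics/wrist1.png

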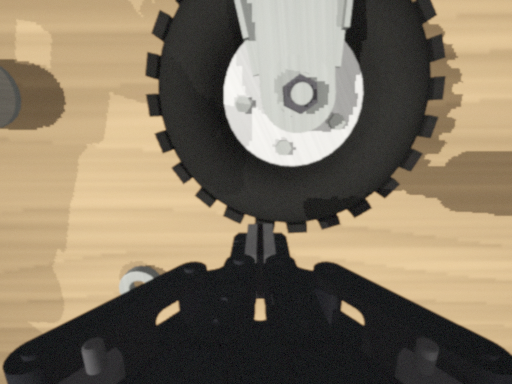

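View pics/scene1.png

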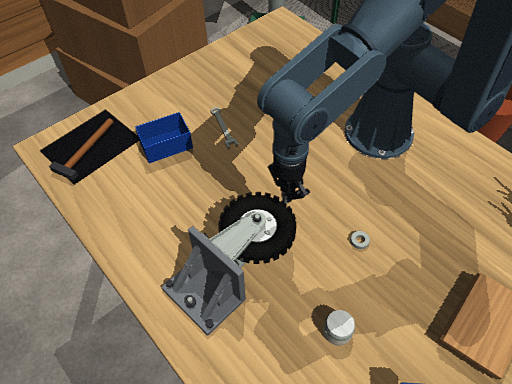

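The wrist view shows the whole wheel. The nut is at about (302,93), three bolts are visible, and the fingertip is shut at about (260,232). The valve is still hidden under the leg. I'll cross-check the axle with this camera.

```bash
cat >> h.py <<'E'
def wpic():
    o,p,R=tool();c=cams.camera("wrist");T=np.array(c["tool_from_camera"])
    W=np.eye(4);W[:3,:3]=R;W[:3,3]=p
    c["view"]=np.linalg.inv(W@T);c["t"]=o["time_s"];return c
A=np.array([.577,.064]);YAW=.09
E
python3 - <<'E'
from h import *
c=wpic()
print(atz(c,[302,93],.15))
print("tip",atz(c,[260,232],.172))
im=np.ascontiguousarray(c["color"][:,:,::-1])
for r,z in((.101,.1),(.0735,.1235),(.008,.15),(.023,.134)):
    q=np.array([proj(c,[A[0]+r*np.cos(k),A[1]+r*np.sin(k),z]) for k in np.linspace(0,6.3,60)])
    cv2.polylines(im,[q.astype(int)],False,(0,255,0),1)
q=np.array([proj(c,[A[0]+r*np.cos(YAW),A[1]+r*np.sin(YAW),.134]) for r in(-.1,.13)]);cv2.polylines(im,[q.astype(int)],False,(0,255,255),1)
cv2.imwrite("pics/w2.png",im)
E
```

```text
[0.57938835 0.06461966 0.15      ]
tip [0.50420328 0.0884611  0.172     ]
```

View pics/w2.png

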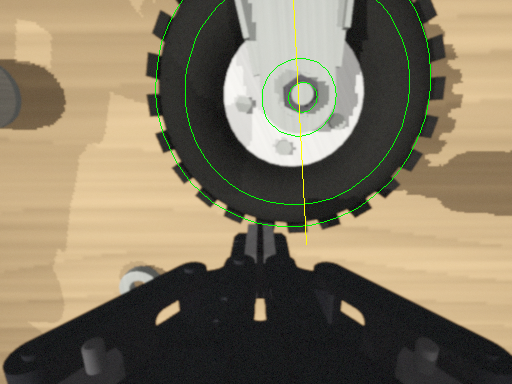

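```bash
python3 -m handwheel '[{"offset":[0,0.0,0.046],"spin":0,"grip":0},{"offset":[0,0.0,0.051],"spin":0,"grip":0},{"offset":[0,0,0.052],"spin":0,"grip":0}]'
```

```text
time_s: 4.2
eef_pos: [0.5003, 0.089, 0.2937]
eef_rot: [-0.0, 1.0, -0.0, -0.001]
wrist_force: [-5.1, 1.0, 10.6]
opening: 0.0
```

10.6 N agrees with the tyre stiffness given. Now the flick, lifting off while still moving.

```bash
python3 -m handwheel '[{"offset":[0,0.014,0.0],"spin":0,"grip":0},{"offset":[0,0.040,0.0],"spin":0,"grip":0},{"offset":[0,0.066,-0.012],"spin":0,"grip":0},{"offset":[0,0.09,-0.045],"spin":0,"grip":0},{"offset":[0,0.1,-0.07],"spin":0,"grip":0}]'
python3 - <<'E'
from h import *
S=[cams.camera("scene"),wpic(),cams.camera("scene")]
o,p,R=tool();print(o["time_s"],p,o["wrist_force"])
for i,c in enumerate(S):
    cv2.imwrite(f"pics/f{i}.png",c["color"][:,:,::-1] if i==1 else cv2.resize(c["color"][:,:,::-1][165:305,180:340],None,fx=4,fy=4,interpolation=2))
    print([(np.round(l["uv"],1),l["confidence"]) for l in landmark_of(c,"valve")])
E
```

```text
time_s: 4.82
eef_pos: [0.5003, -0.0123, 0.3645]
eef_rot: [0.0, 1.0, -0.001, 0.0]
wrist_force: [-0.7, 0.3, 0.1]
opening: -0.005
4.975 [ 0.5007497  -0.01158691  0.36442791] [ 0.24756046 -0.34917243 -0.53595947]
[(array([272.8, 230.2]), 0.58)]
[(array([128.1, 129.2]), 0.64)]
[(array([257.6, 224.4]), 0.62), (array([274. , 226.5]), 0.58), (array([224.2, 254.4]), 0.16)]
```

View pics/f1.png

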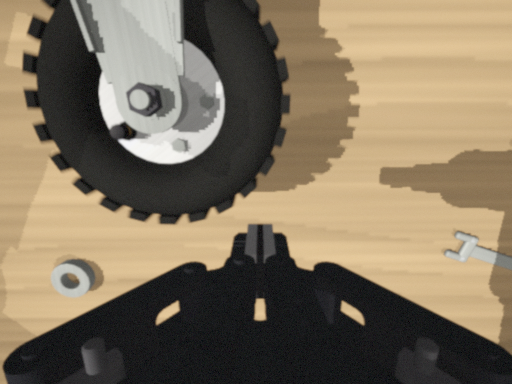

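View pics/f2.png

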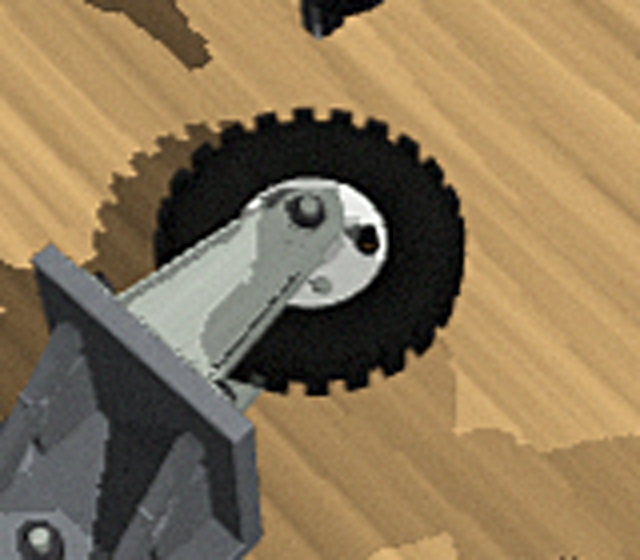

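The valve is visible in the wrist view at about (122,131), and the wheel is turning anticlockwise. The hand is clear of it. Next I'll measure speed by fitting the valve angle over a few wrist images.

```bash
sed -i 's/^A=.*/A=np.array([.579,.0645]);YAW=.09/' h.py; cat >> h.py <<'E'
def vang(c,dbg=False,vis=None):
    g=cv2.GaussianBlur(cv2.cvtColor(c["color"],cv2.COLOR_RGB2GRAY),(0,0),1.0).astype(float)
    ph=np.radians(np.arange(0,360,1.0));sc=np.full(360,999.)
    for i,a in enumerate(ph):
        d=(a-YAW+np.pi)%(2*np.pi)-np.pi
        P=[]
        for z in(.112,.118,.124):
            for dr in(-.003,0,.003):
                for dt in(-.003,0,.003):
                    r=.038+dr;P.append(proj(c,[A[0]+r*np.cos(a)-dt*np.sin(a),A[1]+r*np.sin(a)+dt*np.cos(a),z]))
        P=np.array(P)
        if P.min()<0 or P[:,0].max()>511 or P[:,1].max()>383: continue
        sc[i]=np.mean(cv2.remap(g.astype(np.float32),P[:,:1].astype(np.float32),P[:,1:].astype(np.float32),1))
    i=int(sc.argmin());
    w=[(i+k)%360 for k in range(-12,13)];v=sc[w];wt=np.clip(v.min()+25-v,0,None)
    return i+np.sum(wt*np.arange(-12,13))/wt.sum(),sc[i]
E
python3 - <<'E'
from h import *
C=[]
for k in range(5): C.append((wpic()))
for c in C: print(round(c["t"],3),vang(c))
cv2.imwrite("pics/g.png",C[-1]["color"][:,:,::-1])
E
```

```text
5.125 (np.float64(171.90570528103163), np.float64(40.505859375))
5.175 (np.float64(181.02419246025582), np.float64(37.668365478515625))
5.225 (np.float64(189.82599065803467), np.float64(34.01511764526367))
5.275 (np.float64(197.8342429050076), np.float64(33.34736633300781))
5.325 (np.float64(205.77096088844118), np.float64(33.740848541259766))
```

View pics/g.png

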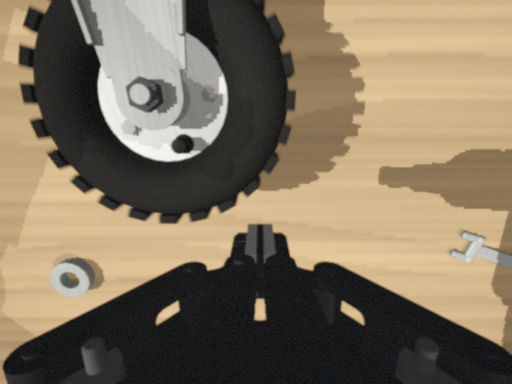

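It turns at about 170°/s (2.9 rad/s), well above the required 1.57. While it runs untouched, I'll bring the finger to hover 10 mm above the tyre.

```bash
python3 -m handwheel '[{"offset":[0.012,-0.03,0.03],"spin":0,"grip":0},{"offset":[0.012,-0.03,0.057],"spin":0,"grip":0},{"offset":[0.012,-0.03,0.057],"spin":0,"grip":0},{"offset":[0.012,-0.03,0.057],"spin":0,"grip":0},{"offset":[0.012,-0.03,0.057],"spin":0,"grip":0},{"offset":[0.012,-0.03,0.057],"spin":0,"grip":0},{"offset":[0.012,-0.03,0.057],"spin":0,"grip":0},{"offset":[0.012,-0.03,0.057],"spin":0,"grip":0},{"offset":[0.012,-0.03,0.057],"spin":0,"grip":0},{"offset":[0.012,-0.03,0.057],"spin":0,"grip":0},{"offset":[0.012,-0.03,0.057],"spin":0,"grip":0},{"offset":[0.012,-0.03,0.057],"spin":0,"grip":0},{"offset":[0.012,-0.03,0.057],"spin":0,"grip":0},{"offset":[0.012,-0.03,0.057],"spin":0,"grip":0},{"offset":[0.012,-0.03,0.057],"spin":0,"grip":0},{"offset":[0.012,-0.03,0.057],"spin":0,"grip":0},{"offset":[0.012,-0.03,0.057],"spin":0,"grip":0},{"offset":[0.012,-0.03,0.057],"spin":0,"grip":0},{"offset":[0.012,-0.03,0.057],"spin":0,"grip":0},{"offset":[0.012,-0.03,0.057],"spin":0,"grip":0}]'
W='[{"offset":[0,0,0]},{"offset":[0,0,0]}]'
python3 - <<'E'
from h import *
C=[wpic() for k in range(3)]
for c in C: print(round(c["t"],3),vang(c),np.round(tool()[1],4))
im=np.ascontiguousarray(C[-1]["color"][:,:,::-1])
for r,z in((.0735,.1235),(.008,.15),(.023,.134),(.038,.124)):
    q=np.array([proj(C[-1],[A[0]+r*np.cos(k),A[1]+r*np.sin(k),z]) for k in np.linspace(0,6.3,60)])
    cv2.polylines(im,[q.astype(int)],False,(0,255,0),1)
cv2.imwrite("pics/g2.png",im)
E
```

```text
time_s: 7.88
eef_pos: [0.5124, 0.0189, 0.3057]
eef_rot: [-0.0, 1.0, -0.0, 0.0]
wrist_force: [0.1, -0.4, -1.0]
opening: 0.0
7.875 (np.float64(243.26129547078838), np.float64(37.09035110473633)) [0.5124 0.019  0.3057]
7.925 (np.float64(249.85479050327686), np.float64(42.15690231323242)) [0.5124 0.019  0.3057]
7.975 (np.float64(256.62849330264), np.float64(46.3203125)) [0.5124 0.019  0.3057]
```

View pics/g2.png

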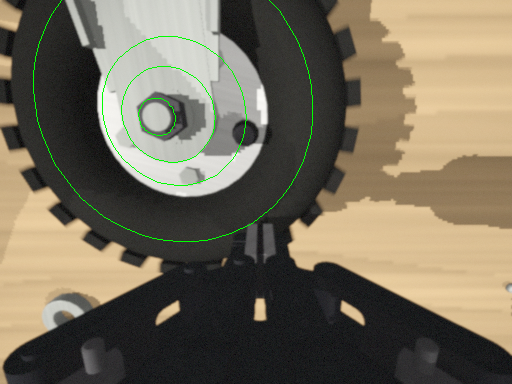

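The wheel is still running, with the valve cap at (245,132). I'll let it run on until the speed has dropped enough for a controlled stop.

```bash
python3 -m handwheel '[{"offset":[0,0,0],"spin":0,"grip":0},{"offset":[0,0,0],"spin":0,"grip":0},{"offset":[0,0,0],"spin":0,"grip":0},{"offset":[0,0,0],"spin":0,"grip":0},{"offset":[0,0,0],"spin":0,"grip":0},{"offset":[0,0,0],"spin":0,"grip":0},{"offset":[0,0,0],"spin":0,"grip":0},{"offset":[0,0,0],"spin":0,"grip":0},{"offset":[0,0,0],"spin":0,"grip":0},{"offset":[0,0,0],"spin":0,"grip":0},{"offset":[0,0,0],"spin":0,"grip":0},{"offset":[0,0,0],"spin":0,"grip":0},{"offset":[0,0,0],"spin":0,"grip":0},{"offset":[0,0,0],"spin":0,"grip":0},{"offset":[0,0,0],"spin":0,"grip":0},{"offset":[0,0,0],"spin":0,"grip":0},{"offset":[0,0,0],"spin":0,"grip":0},{"offset":[0,0,0],"spin":0,"grip":0},{"offset":[0,0,0],"spin":0,"grip":0},{"offset":[0,0,0],"spin":0,"grip":0}]'
python3 - <<'E'
from h import *
C=[wpic() for k in range(3)]
for c in C: print(round(c["t"],3),vang(c))
E
python3 -m handwheel '[{"offset":[0,0,0],"spin":0,"grip":0},{"offset":[0,0,0],"spin":0,"grip":0},{"offset":[0,0,0],"spin":0,"grip":0},{"offset":[0,0,0],"spin":0,"grip":0},{"offset":[0,0,0],"spin":0,"grip":0},{"offset":[0,0,0],"spin":0,"grip":0},{"offset":[0,0,0],"spin":0,"grip":0},{"offset":[0,0,0],"spin":0,"grip":0},{"offset":[0,0,0],"spin":0,"grip":0},{"offset":[0,0,0],"spin":0,"grip":0},{"offset":[0,0,0],"spin":0,"grip":0},{"offset":[0,0,0],"spin":0,"grip":0},{"offset":[0,0,0],"spin":0,"grip":0},{"offset":[0,0,0],"spin":0,"grip":0},{"offset":[0,0,0],"spin":0,"grip":0},{"offset":[0,0,0],"spin":0,"grip":0},{"offset":[0,0,0],"spin":0,"grip":0},{"offset":[0,0,0],"spin":0,"grip":0},{"offset":[0,0,0],"spin":0,"grip":0},{"offset":[0,0,0],"spin":0,"grip":0}]'
python3 - <<'E'
from h import *
C=[wpic() for k in range(3)]
for c in C: print(round(c["t"],3),vang(c))
E
python3 -m handwheel '[{"offset":[0,0,0],"spin":0,"grip":0},{"offset":[0,0,0],"spin":0,"grip":0},{"offset":[0,0,0],"spin":0,"grip":0},{"offset":[0,0,0],"spin":0,"grip":0},{"offset":[0,0,0],"spin":0,"grip":0},{"offset":[0,0,0],"spin":0,"grip":0},{"offset":[0,0,0],"spin":0,"grip":0},{"offset":[0,0,0],"spin":0,"grip":0},{"offset":[0,0,0],"spin":0,"grip":0},{"offset":[0,0,0],"spin":0,"grip":0},{"offset":[0,0,0],"spin":0,"grip":0},{"offset":[0,0,0],"spin":0,"grip":0},{"offset":[0,0,0],"spin":0,"grip":0},{"offset":[0,0,0],"spin":0,"grip":0},{"offset":[0,0,0],"spin":0,"grip":0},{"offset":[0,0,0],"spin":0,"grip":0},{"offset":[0,0,0],"spin":0,"grip":0},{"offset":[0,0,0],"spin":0,"grip":0},{"offset":[0,0,0],"spin":0,"grip":0},{"offset":[0,0,0],"spin":0,"grip":0}]'
python3 - <<'E'
from h import *
C=[wpic() for k in range(3)]
for c in C: print(round(c["t"],3),vang(c))
cv2.imwrite("pics/k3.png",C[-1]["color"][:,:,::-1])
E
```

```text
time_s: 10.52
eef_pos: [0.5124, 0.019, 0.3057]
eef_rot: [-0.0, 1.0, -0.0, 0.0]
wrist_force: [-0.1, 0.0, -0.5]
opening: 0.006
10.525 (np.float64(252.1779805320256), np.float64(43.61526870727539))
10.575 (np.float64(258.14592561545436), np.float64(46.583621978759766))
10.625 (np.float64(263.98166698064523), np.float64(48.73025131225586))
time_s: 13.18
eef_pos: [0.5124, 0.0189, 0.3057]
eef_rot: [-0.0, 1.0, -0.0, -0.0]
wrist_force: [-0.4, 0.1, -0.5]
opening: 0.003
13.175 (np.float64(220.07608253031262), np.float64(35.17947006225586))
13.225 (np.float64(225.8643557642012), np.float64(35.719112396240234))
13.275 (np.float64(231.62757872726297), np.float64(35.351417541503906))
time_s: 15.82
eef_pos: [0.5124, 0.019, 0.3057]
eef_rot: [0.0, 1.0, -0.0, -0.0]
wrist_force: [0.2, -0.0, 0.5]
opening: -0.001
15.825 (np.float64(142.11927800626833), np.float64(46.159576416015625))
15.875 (np.float64(147.2282099111097), np.float64(45.179073333740234))
15.925 (np.float64(152.3915235116244), np.float64(44.68872833251953))
```

View pics/k3.png

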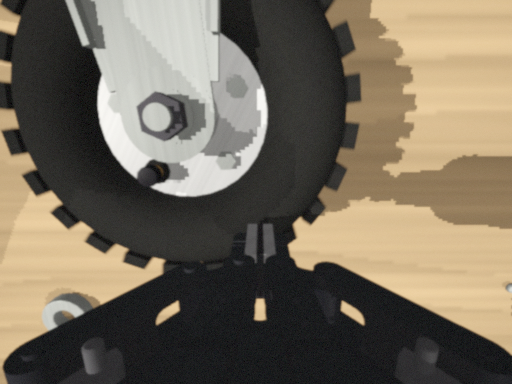

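The valve cap is at (152,173) and the wheel now turns at about 98°/s. My estimator is pulled toward the stem and shadow, so I'll switch it to the cap alone. I'll test that on a fresh picture during the wait.

```bash
cat >> h.py <<'E'
def vcap(c,z=.124):
    g=cv2.GaussianBlur(cv2.cvtColor(c["color"],cv2.COLOR_RGB2GRAY),(0,0),.8).astype(np.float32)
    dx=np.array([(i,j) for i in np.linspace(-.0055,.0055,7) for j in np.linspace(-.0055,.0055,7) if i*i+j*j<.0056**2])
    sc=[]
    for a in np.radians(np.arange(0,360,1.)):
        P=np.array([proj(c,[A[0]+.038*np.cos(a)+i,A[1]+.038*np.sin(a)+j,z]) for i,j in dx]).astype(np.float32)
        sc.append(cv2.remap(g,P[:,:1],P[:,1:],1,borderValue=255).mean())
    sc=np.array(sc);i=int(sc.argmin());k=np.arange(-6,7);v=sc[(i+k)%360]
    co=np.polyfit(k,v,2);return round(i-co[1]/2/co[0],1),round(float(sc[i]),1)
E
python3 - <<'E'
from h import *
c=wpic();print(vcap(c),vang(c),c["t"])
c2=dict(c);c2["color"]=cv2.imread("pics/k3.png")[:,:,::-1].copy();print(vcap(c2),vcap(c2,.118))
print(np.round(proj(c,[A[0]-.038*np.cos(YAW),A[1]-.038*np.sin(YAW),.124]),1))
E
python3 -m handwheel '[{"offset":[0,0,0],"spin":0,"grip":0},{"offset":[0,0,0],"spin":0,"grip":0},{"offset":[0,0,0],"spin":0,"grip":0},{"offset":[0,0,0],"spin":0,"grip":0},{"offset":[0,0,0],"spin":0,"grip":0},{"offset":[0,0,0],"spin":0,"grip":0},{"offset":[0,0,0],"spin":0,"grip":0},{"offset":[0,0,0],"spin":0,"grip":0},{"offset":[0,0,0],"spin":0,"grip":0},{"offset":[0,0,0],"spin":0,"grip":0},{"offset":[0,0,0],"spin":0,"grip":0},{"offset":[0,0,0],"spin":0,"grip":0},{"offset":[0,0,0],"spin":0,"grip":0},{"offset":[0,0,0],"spin":0,"grip":0},{"offset":[0,0,0],"spin":0,"grip":0},{"offset":[0,0,0],"spin":0,"grip":0},{"offset":[0,0,0],"spin":0,"grip":0},{"offset":[0,0,0],"spin":0,"grip":0},{"offset":[0,0,0],"spin":0,"grip":0},{"offset":[0,0,0],"spin":0,"grip":0}]'
python3 - <<'E'
from h import *
C=[wpic() for k in range(3)]
for c in C: print(round(c["t"],3),vang(c),vcap(c))
cv2.imwrite("pics/k4.png",C[-1]["color"][:,:,::-1])
E
```

```text
(np.float64(157.9), 55.8) (np.float64(157.6349590319907), np.float64(44.34378433227539)) 15.975
(np.float64(152.8), 56.1) (np.float64(152.1), 44.6)
[186.3 185. ]
time_s: 18.52
eef_pos: [0.5124, 0.019, 0.3057]
eef_rot: [0.0, 1.0, -0.0, 0.0]
wrist_force: [-0.5, 0.0, -0.2]
opening: -0.004
18.525 (np.float64(250.5897014669441), np.float64(125.01844787597656)) (np.float64(251.5), 131.0)
18.575 (np.float64(251.48974899258008), np.float64(126.2306137084961)) (np.float64(252.6), 127.1)
18.625 (np.float64(252.45354688437195), np.float64(128.36509704589844)) (np.float64(254.1), 130.3)
```

View pics/k4.png

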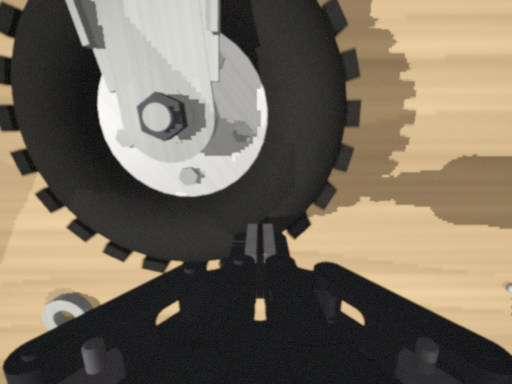

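In this picture the valve is under the leg, with no cap visible. I predict it reaches the open side (185°) at about t = 20.7 s. I'll lower the finger to about 4 mm above the tyre and wait 1.5 s.

```bash
python3 -m handwheel '[{"offset":[0,0,0],"spin":0,"grip":0},{"offset":[0,0,0.005],"spin":0,"grip":0},{"offset":[0,0,0.005],"spin":0,"grip":0},{"offset":[0,0,0.005],"spin":0,"grip":0},{"offset":[0,0,0.005],"spin":0,"grip":0},{"offset":[0,0,0.005],"spin":0,"grip":0},{"offset":[0,0,0.005],"spin":0,"grip":0},{"offset":[0,0,0.005],"spin":0,"grip":0},{"offset":[0,0,0.005],"spin":0,"grip":0},{"offset":[0,0,0.005],"spin":0,"grip":0},{"offset":[0,0,0.005],"spin":0,"grip":0},{"offset":[0,0,0.005],"spin":0,"grip":0}]'
python3 - <<'E'
from h import *
C=[wpic() for k in range(2)]
for c in C: print(round(c["t"],3),vang(c),vcap(c))
o=tool();print(o[0]["time_s"],o[1],o[0]["wrist_force"])
E
```

```text
time_s: 20.18
eef_pos: [0.5124, 0.019, 0.3007]
eef_rot: [-0.0, 1.0, -0.0, -0.0]
wrist_force: [-0.2, -0.5, -0.6]
opening: 0.005
20.175 (np.float64(163.7179621351276), np.float64(43.54839324951172)) (np.float64(163.9), 54.0)
20.225 (np.float64(167.52830151294256), np.float64(42.904659271240234)) (np.float64(167.7), 53.3)
20.275 [0.5124012  0.01893733 0.30068158] [ 0.29496468 -0.96006648  0.13797391]
```

```bash
python3 - <<'E'
from h import *
C=[wpic() for k in range(2)]
for c in C: print(round(c["t"],3),vcap(c))
E
python3 -m handwheel '[{"offset":[0,0,0.007],"spin":0,"grip":0},{"offset":[0,0,0.007],"spin":0,"grip":0},{"offset":[0,0,0.007],"spin":0,"grip":0}]'
python3 - <<'E'
from h import *
C=[wpic() for k in range(2)]
for c in C: print(round(c["t"],3),vcap(c),vang(c))
cv2.imwrite("pics/s1.png",C[-1]["color"][:,:,::-1])
o=tool();print(o[0]["time_s"],o[1],o[0]["wrist_force"])
E
```

```text
20.275 (np.float64(171.8), 52.9)
20.325 (np.float64(175.6), 52.9)
time_s: 20.75
eef_pos: [0.513, 0.0187, 0.2946]
eef_rot: [0.0, 1.0, -0.0, 0.001]
wrist_force: [-2.5, -1.9, 7.8]
opening: -0.003
20.75 (np.float64(187.6), 56.9) (np.float64(187.4660490434335), np.float64(43.02495574951172))
20.8 (np.float64(187.6), 56.9) (np.float64(187.44669003816492), np.float64(42.59089279174805))
20.85 [0.51299469 0.01870894 0.29460367] [-1.29341262 -0.65766694  6.8321074 ]
```

View pics/s1.png

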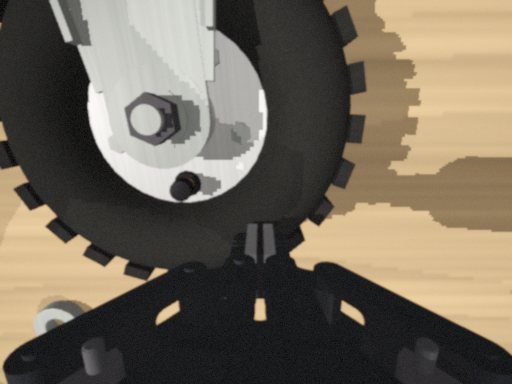

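The wheel has stopped with the valve at about 187.6° against a target of about 185.2°. The cap is at (184,186). The finger is holding it at about 7 N. I'll check this more closely with all three cameras before deciding on a fine nudge.

```bash
python3 - <<'E'
from h import *
w=wpic();t=cams.camera("top");s=cams.camera("scene")
np.save("pics/wv.npy",w["view"])
for c,n,f in((w,"w",1),(t,"t",5),(s,"s",4)):
    im=c["color"][:,:,::-1]
    k=[80,60,125,110]
    u,v=proj(c,[A[0]+.0,A[1],.12]).astype(int)
    h=55 if n!="w" else 120
    x0,y0=max(u-h,0),max(v-h,0)
    cr=cv2.resize(im[y0:v+h,x0:u+h],None,fx=5 if n!="w" else 2.4,fy=5 if n!="w" else 2.4,interpolation=2);print(n,x0,y0,cr.shape)
    cv2.imwrite(f"pics/z_{n}.png",cr)
    for l in("axle_nut","valve","fork_plate","open_side"): print(l,[(np.round(r["uv"],1),round(r["confidence"],2)) for r in landmark_of(c,l)[:1]])
    print("pred open",proj(c,[A[0]-.038*np.cos(YAW),A[1]-.038*np.sin(YAW),.118]).round(1),"nut",proj(c,[*A,.15]).round(1))
E
```

```text
w 49 0 (571, 576, 3)
axle_nut [(array([146. , 118.1]), 0.83)]
valve [(array([190.1, 183.5]), 0.62)]
fork_plate [(array([183.2, 188.9]), 0.31)]
open_side [(array([184.3, 190.5]), 0.74)]
pred open [183.3 189.1] nut [146.7 120. ]
t 185 104 (550, 550, 3)
axle_nut [(array([241.1, 160.1]), 0.62)]
valve []
fork_plate [(array([237.2, 117.2]), 0.56)]
open_side []
pred open [241.8 171.8] nut [240.1 157.7]
s 201 167 (550, 550, 3)
axle_nut [(array([258.7, 216.5]), 0.78)]
valve [(array([268.5, 218.8]), 0.72)]
fork_plate [(array([222.5, 257.2]), 0.86)]
open_side [(array([267.3, 211.2]), 0.97)]
pred open [266.9 214.2] nut [256.6 216.2]
```

View pics/z_w.png

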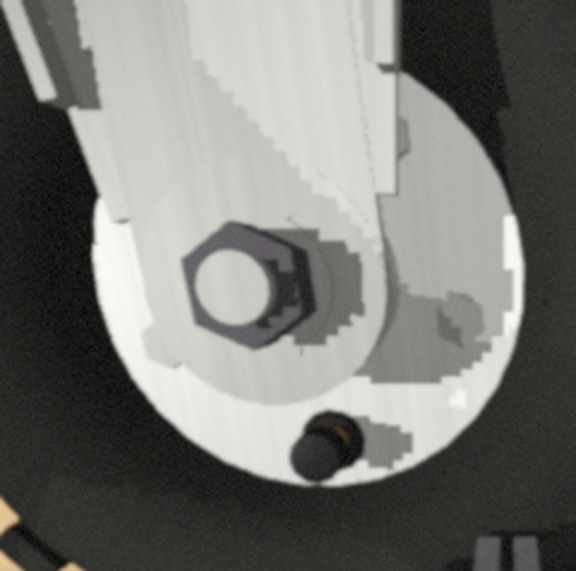

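View pics/z_t.png

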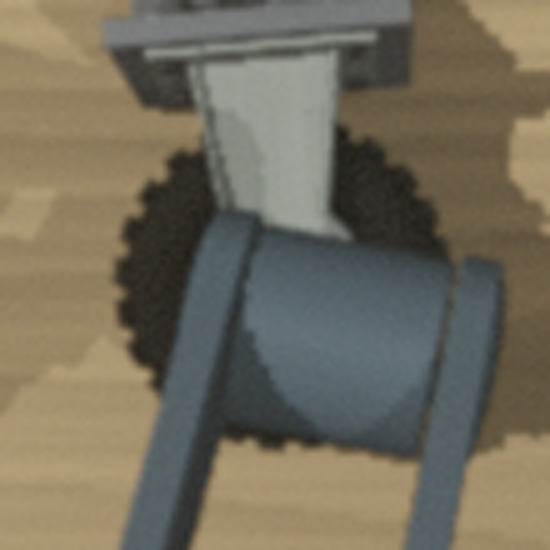

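View pics/z_s.png

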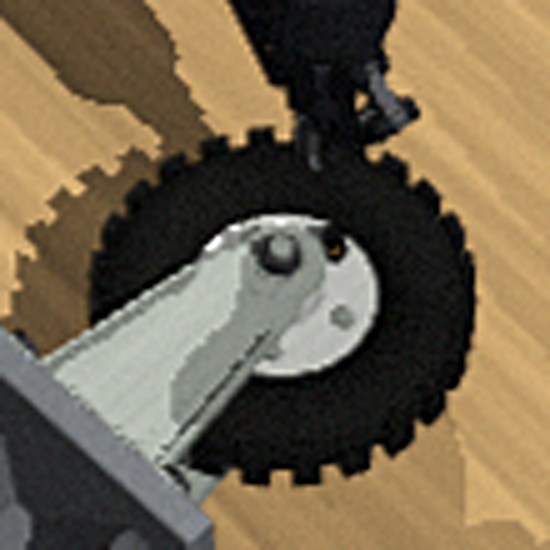

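```bash
python3 - <<'E'
from h import *
w=wpic();t=cams.camera("top");s=cams.camera("scene")
n=atz(w,[145.7,119.6],.15)[:2];v=atz(w,[181.5,189.6],.124)[:2];d=v-n
print("w nut",n,"valve rel",d,np.hypot(*d),np.degrees(np.arctan2(d[1],d[0]))%360)
for a in(.146,.15,.154): 
    n2=atz(w,[145.7,119.6],a)[:2];d=v-n2;print(a,np.hypot(*d),np.degrees(np.arctan2(d[1],d[0]))%360)
# scene
n=atz(s,[201+281/5,167+246/5],.15)[:2];v=atz(s,[201+331/5,167+238/5],.124)[:2];d=v-n
print("s nut",n,"rel",d,np.hypot(*d),np.degrees(np.arctan2(d[1],d[0]))%360)
# yaw from top: edges sub-pixel: light strip & angle plate upper edge
g=cv2.cvtColor(t["color"],cv2.COLOR_RGB2GRAY).astype(float)
pts=[]
for u in range(216,259):
    col=g[105:120,u]
    # brightest in strip
    i=int(col[3:].argmax())+3
    k=np.arange(max(i-1,0),min(i+2,15));wt=col[k]-col.min();pts.append((u,105+(k*wt).sum()/wt.sum(),col[i]))
pts=np.array(pts);
m=np.abs(pts[:,1]-np.median(pts[:,1]))<4
pf=np.polyfit(pts[m,0],pts[m,1],1);res=np.polyval(pf,pts[:,0])-pts[:,1];m=np.abs(res)<.6;pf=np.polyfit(pts[m,0],pts[m,1],1);print(m.sum(),pf)
a=atz(t,[216,np.polyval(pf,216)],.155);b=atz(t,[258,np.polyval(pf,258)],.155);e=a-b;print("yaw",np.degrees(np.arctan2(-e[0],e[1])))
for (p,q) in(([148,55],[376,36]),([105,42],[412,26])):
    a=atz(t,[185+p[0]/5,104+p[1]/5],.155);b=atz(t,[185+q[0]/5,104+q[1]/5],.155);e=a-b;print("yaw",np.degrees(np.arctan2(-e[0],e[1])))
# scene front plate edge: crop (0,340)-(215,515)
x=cv2.resize(s["color"][:,:,::-1][220:310,150:260],None,fx=7,fy=6.6,interpolation=2);cv2.imwrite("pics/pl.png",x)
E
```

```text
w nut [0.57912879 0.06491777] valve rel [-0.03660776 -0.00454216] 0.0368884725987952 187.0729122681565
0.146 0.03701670135031381 189.5462040420198
0.15 0.0368884725987952 187.0729122681565
0.154 0.03682938550217028 184.58703334627893
s nut [0.57769085 0.0654576 ] rel [-0.03369184  0.00020217] 0.03369244517856556 179.65619083770116
7 [ 0.15584515 79.95409729]
yaw -8.486306009777893
yaw 5.32601957725456
yaw 3.512297773164702
```

View pics/pl.png

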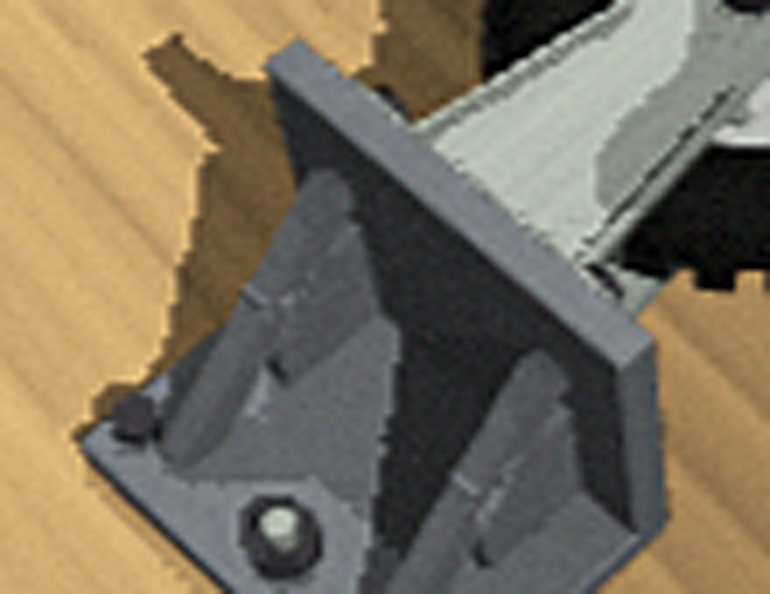

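```bash
python3 - <<'E'
from h import *
t=cams.camera("top");s=cams.camera("scene");w=wpic()
for P,Q in(((298,38),(655,345)),((268,65),(620,372))):
    a=atz(s,[150+P[0]/7,220+P[1]/6.6],.165);b=atz(s,[150+Q[0]/7,220+Q[1]/6.6],.165);e=b-a
    print("scene yaw",np.degrees(np.arctan2(-e[0],e[1])),np.hypot(*e[:2]),"mid",(a+b)/2, "dir from axle",)
    m=((a+b)/2)[:2];
    for ax in([.5777,.0655],[.579,.0648]): print(np.degrees(np.arctan2(m[1]-ax[1],m[0]-ax[0])),np.hypot(*(m-ax)))
x=cv2.resize(t["color"][:,:,::-1][75:135,200:280],None,fx=9,fy=9,interpolation=cv2.INTER_CUBIC);cv2.imwrite("pics/pt.png",x)
E
```

```text
scene yaw 4.781913343614284 0.18014107572679616 mid [0.71518123 0.07983977 0.165     ] dir from axle
5.9546166190672425 0.13822705028346813
6.302169980909474 0.13700920373746428
scene yaw 4.728474734637981 0.17790781592435045 mid [0.73026702 0.08143082 0.165     ] dir from axle
5.961135255033892 0.15339650083217674
6.274096083959456 0.15217849833962882
```

View pics/pt.png

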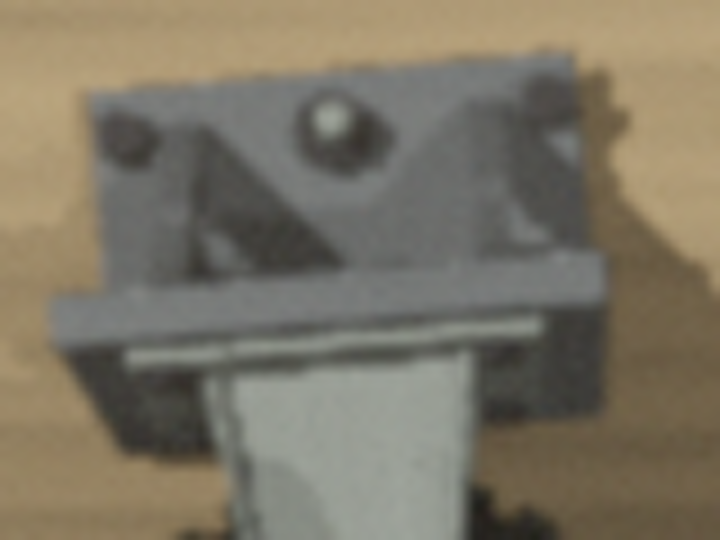

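```bash
python3 - <<'E'
from h import *
w=wpic();cv2.imwrite("pics/w_s.png",w["color"][:,:,::-1]);np.savez("pics/w_s.npz",view=w["view"],K=w["camera_matrix"])
# top wheel silhouette fit from initial unobstructed picture
t0=cams.camera("top");im0=cv2.imread("pics/top0.png")
def ov(c,img,A,f,x0,y0,W,H,out):
    im=cv2.resize(np.ascontiguousarray(img[y0:y0+H,x0:x0+W]),None,fx=f,fy=f,interpolation=2)
    th=np.linspace(0,2*np.pi,200)
    for r,z,col in((.101,.116,(0,255,0)),(.023,.134,(0,0,255)),(.0735-.0,.1235,(255,0,0))):
        q=np.array([proj(c,[A[0]+r*np.cos(k),A[1]+r*np.sin(k),z]) for k in th]);q=(q-[x0,y0]+.5)*f-.5
        cv2.polylines(im,[q.astype(int)],False,col,1)
    for r in(.038,):
        for dd,col in((0,(255,0,255)),):
            a=YAW+np.pi
            q=np.array([proj(c,[A[0]+r*np.cos(a)+.006*np.cos(k),A[1]+r*np.sin(a)+.006*np.sin(k),.124]) for k in th]);q=(q-[x0,y0]+.5)*f-.5
            cv2.polylines(im,[q.astype(int)],False,col,1)
    cv2.imwrite(out,im)
A1=[.579,.0648]
ov(w,w["color"][:,:,::-1],A1,2.1,0,0,370,280,"pics/o1.png")
ov(t0,im0,A1,6,195,105,95,95,"pics/o2.png")
E
```

```text
(no output)
```

View pics/o1.png

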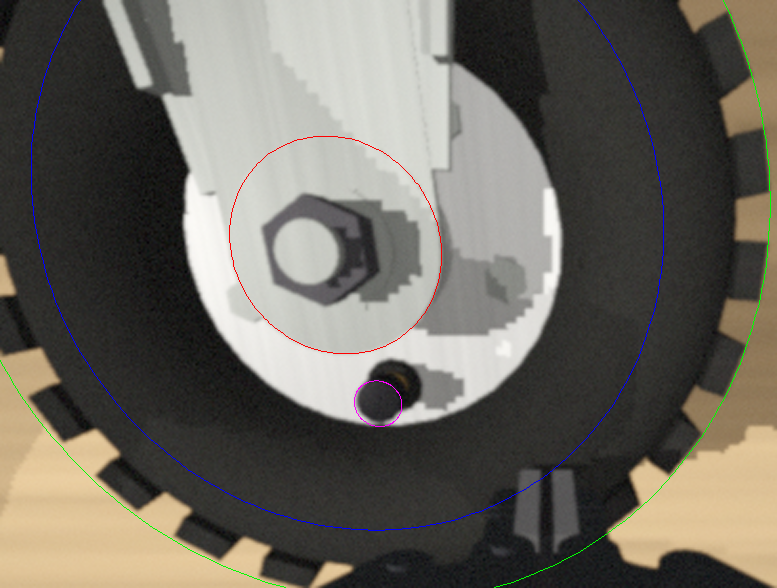

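View pics/o2.png

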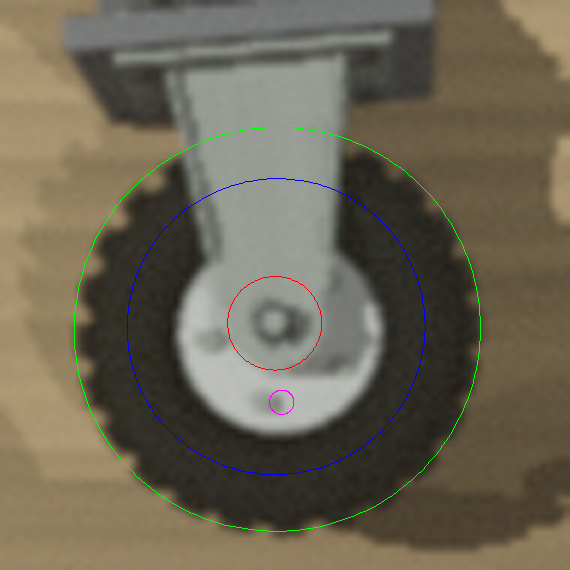

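In the wrist overlay, the leg-end circle (r = 23 mm) fits, and the ring drawn at the target (purple) sits on the valve cap to within about 1 mm. No nudge is needed, so I'll lift straight off and withdraw.

```bash
python3 -m handwheel '[{"offset":[0,0,-0.02],"spin":0,"grip":0},{"offset":[0,0,-0.06],"spin":0,"grip":0},{"offset":[-0.03,0,-0.08],"spin":0,"grip":0},{"offset":[-0.06,0,-0.08],"spin":0,"grip":0},{"offset":[-0.06,0,-0.08],"spin":0,"grip":0},{"offset":[-0.06,0,-0.08],"spin":0,"grip":0}]'
python3 - <<'E'
from h import *
ws=[wpic()];s=cams.camera("scene");ws.append(wpic())
for w in ws: print(w["t"],vcap(w))
th=np.linspace(0,6.3,100)
for c,f,x0,y0,W,H,o in((ws[1],2,0,0,370,280,"e1"),(s,5,201,167,110,110,"e2")):
    im=cv2.resize(np.ascontiguousarray(c["color"][:,:,::-1][y0:y0+H,x0:x0+W]),None,fx=f,fy=f,interpolation=2)
    for cx,r,z,col in((0,.023,.134,(0,0,255)),(.038,.006,.124,(255,0,255))):
        B=A-cx*np.array([np.cos(YAW),np.sin(YAW)])
        q=(np.array([proj(c,[B[0]+r*np.cos(k),B[1]+r*np.sin(k),z]) for k in th])-[x0,y0]+.5)*f-.5
        cv2.polylines(im,[q.astype(int)],False,col,1)
    cv2.imwrite(f"pics/{o}.png",im)
o=tool();print(o[0]["time_s"],o[1],o[0]["wrist_force"])
E
```

```text
time_s: 22.75
eef_pos: [0.4528, 0.0189, 0.3736]
eef_rot: [0.0, 1.0, -0.0, 0.0]
wrist_force: [-0.2, 0.5, 0.2]
opening: -0.001
22.75 (np.float64(182.7), 40.8)
22.85 (np.float64(182.2), 40.3)
22.9 [0.45302199 0.01887892 0.37344776] [0.08792594 1.09101203 0.31434099]
```

View pics/e1.png

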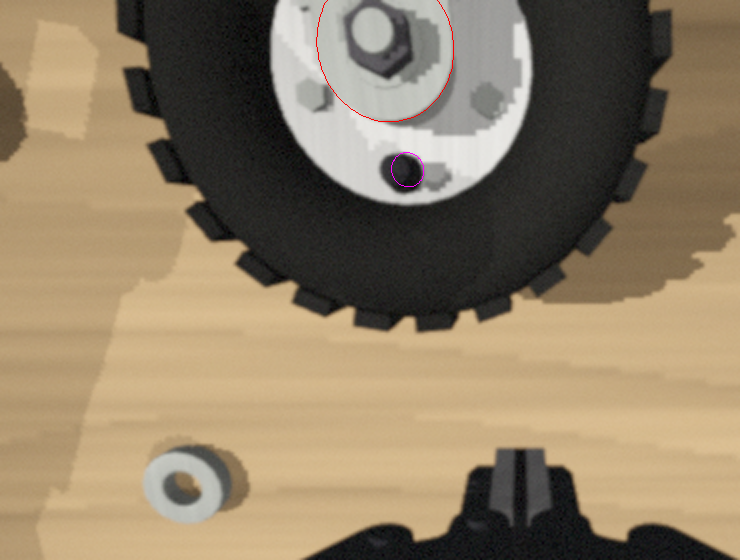

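View pics/e2.png

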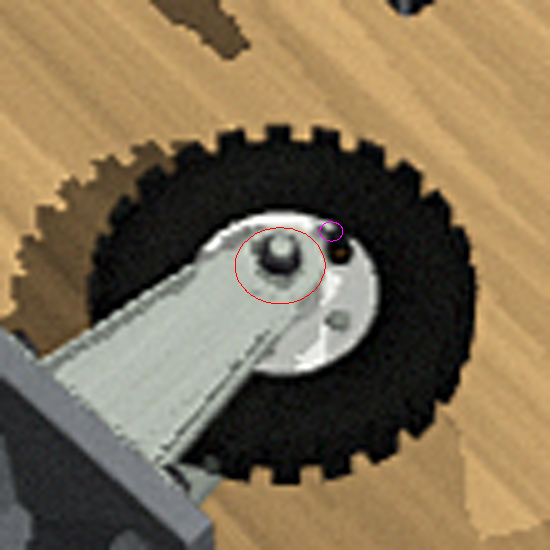

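The valve seems to have shifted a few degrees on release, from 187.6° to about 182.5°. I need to know whether the wheel is still creeping.

```bash
python3 - <<'E'
from h import *
C=[wpic() for k in range(6)]
for w in C: print(w["t"],vcap(w))
cv2.imwrite("pics/e3.png",cv2.resize(C[-1]["color"][:140,80:300,::-1],None,fx=3.5,fy=3.5,interpolation=2))
E
```

```text
22.9 (np.float64(181.8), 40.6)
22.95 (np.float64(181.7), 40.3)
23.0 (np.float64(181.4), 40.0)
23.05 (np.float64(181.2), 40.3)
23.1 (np.float64(180.9), 40.3)
23.15 (np.float64(180.8), 39.5)
```

It is creeping back at about 5°/s and slowing, because the fast lift gave it a small kick. I'll touch it again gently in the same place, turn it the last few degrees with the fingertip, and lift slowly this time. First, hover.

```bash
python3 -m handwheel '[{"offset":[0.06,0,0.04],"spin":0,"grip":0},{"offset":[0.06,0,0.07],"spin":0,"grip":0},{"offset":[0.06,0,0.073],"spin":0,"grip":0},{"offset":[0.06,0,0.073],"spin":0,"grip":0},{"offset":[0.06,0,0.074],"spin":0,"grip":0},{"offset":[0.06,0,0.075],"spin":0,"grip":0},{"offset":[0.06,0,0.076],"spin":0,"grip":0},{"offset":[0.06,0,0.077],"spin":0,"grip":0},{"offset":[0.06,0,0.078],"spin":0,"grip":0},{"offset":[0.06,0,0.079],"spin":0,"grip":0},{"offset":[0.06,0,0.08],"spin":0,"grip":0},{"offset":[0.06,0,0.08],"spin":0,"grip":0}]'
python3 - <<'E'
from h import *
C=[wpic() for k in range(3)]
for w in C: print(w["t"],vcap(w))
o=tool();print(o[0]["time_s"],o[1],o[0]["wrist_force"])
E
```

```text
time_s: 24.7
eef_pos: [0.5128, 0.0186, 0.2945]
eef_rot: [0.0, 1.0, -0.0, 0.0]
wrist_force: [-2.5, -2.0, 6.4]
opening: -0.002
24.7 (np.float64(177.4), 55.3)
24.75 (np.float64(177.4), 54.7)
24.8 (np.float64(177.3), 54.8)
24.85 [0.51275273 0.01862976 0.29458367] [-2.23297459 -1.55536479  6.74866051]
```

It is held at 177.3° with about 7 N. I'll turn it about 9° anticlockwise (forward).

```bash
python3 -m handwheel '[{"offset":[0.0012,0.0017,0],"spin":0,"grip":0},{"offset":[0.0024,0.0034,0],"spin":0,"grip":0},{"offset":[0.0036,0.0052,0],"spin":0,"grip":0},{"offset":[0.0048,0.0069,0],"spin":0,"grip":0},{"offset":[0.006,0.0086,0],"spin":0,"grip":0},{"offset":[0.0071,0.0103,0],"spin":0,"grip":0},{"offset":[0.0071,0.0103,0],"spin":0,"grip":0},{"offset":[0.0071,0.0103,0],"spin":0,"grip":0}]'
python3 - <<'E'
from h import *
C=[wpic() for k in range(2)]
for w in C: print(w["t"],vcap(w))
o=tool();print(o[0]["time_s"],o[1],o[0]["wrist_force"])
f=2.1;c=C[-1];im=cv2.resize(np.ascontiguousarray(c["color"][:280,:370,::-1]),None,fx=f,fy=f,interpolation=2)
th=np.linspace(0,6.3,100)
for cx,r,z,col in((0,.023,.134,(0,0,255)),(.038,.006,.124,(255,0,255))):
    B=A-cx*np.array([np.cos(YAW),np.sin(YAW)])
    q=(np.array([proj(c,[B[0]+r*np.cos(k),B[1]+r*np.sin(k),z]) for k in th])+.5)*f-.5
    cv2.polylines(im,[q.astype(int)],False,col,1)
cv2.imwrite("pics/d1.png",im)
E
```

```text
time_s: 25.85
eef_pos: [0.5204, 0.0086, 0.2949]
eef_rot: [0.0, 1.0, -0.0, 0.002]
wrist_force: [0.9, 0.9, 5.2]
opening: 0.002
25.85 (np.float64(187.5), 53.8)
25.9 (np.float64(187.5), 53.8)
25.95 [0.52038464 0.00864355 0.29488607] [1.42974819 1.21991582 6.7879524 ]
```

View pics/d1.png

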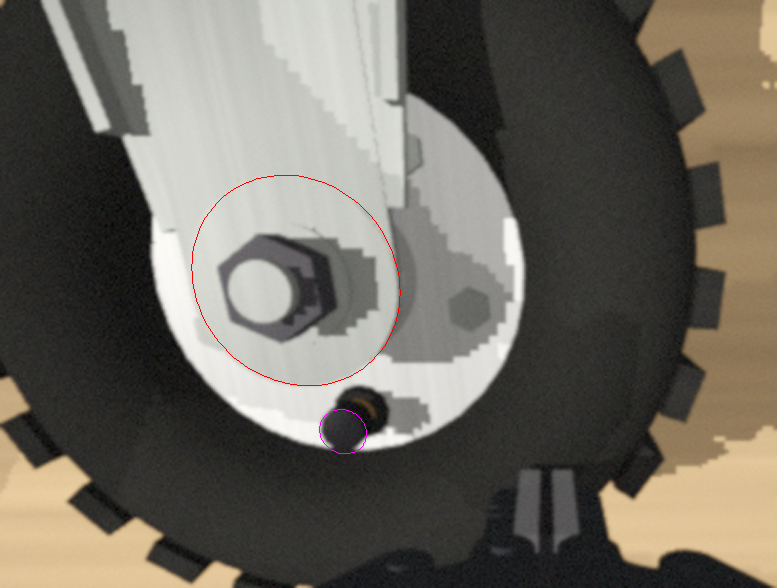

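The cap is at (346,426) and the target ring at (343,430), so it is within about 1°. Now a slow, straight lift.

```bash
python3 -m handwheel '[{"offset":[0,0,-0.0005],"spin":0,"grip":0},{"offset":[0,0,-0.001],"spin":0,"grip":0},{"offset":[0,0,-0.0015],"spin":0,"grip":0},{"offset":[0,0,-0.002],"spin":0,"grip":0},{"offset":[0,0,-0.0025],"spin":0,"grip":0},{"offset":[0,0,-0.003],"spin":0,"grip":0},{"offset":[0,0,-0.0035],"spin":0,"grip":0},{"offset":[0,0,-0.004],"spin":0,"grip":0},{"offset":[0,0,-0.005],"spin":0,"grip":0}]'
python3 - <<'E'
from h import *
C=[wpic() for k in range(5)]
for w in C: print(w["t"],vcap(w))
o=tool();print(o[0]["time_s"],o[1],o[0]["wrist_force"])
E
```

```text
time_s: 27.08
eef_pos: [0.5192, 0.0086, 0.2984]
eef_rot: [-0.0, 1.0, -0.0, -0.001]
wrist_force: [-0.2, 0.2, 0.1]
opening: 0.002
27.075 (np.float64(186.0), 51.6)
27.125 (np.float64(185.9), 51.2)
27.175 (np.float64(185.9), 51.2)
27.225 (np.float64(186.0), 50.6)
27.275 (np.float64(185.9), 50.7)
27.325 [0.51947096 0.00864955 0.29865272] [-0.1509868  -0.59238381  0.84215903]
```

It now sits still at 186.0° with no contact. I'll withdraw and check again.

```bash
python3 -m handwheel '[{"offset":[0,0,-0.03],"spin":0,"grip":0},{"offset":[-0.03,0,-0.07],"spin":0,"grip":0},{"offset":[-0.07,0.03,-0.09],"spin":0,"grip":0},{"offset":[-0.07,0.03,-0.09],"spin":0,"grip":0},{"offset":[-0.07,0.03,-0.09],"spin":0,"grip":0},{"offset":[-0.07,0.03,-0.09],"spin":0,"grip":0}]'
python3 - <<'E'
from h import *
C=[wpic(),wpic()];s=cams.camera("scene");C+=[wpic()]
for w in C: print(w["t"],vcap(w))
cv2.imwrite("pics/h2.png",s["color"][:,:,::-1])
c=C[-1];x0,y0,f=60,0,2.4;im=cv2.resize(np.ascontiguousarray(c["color"][y0:y0+240,x0:x0+320,::-1]),None,fx=f,fy=f,interpolation=2)
th=np.linspace(0,6.3,100)
for cx,r,z,col in((0,.023,.134,(0,0,255)),(.038,.006,.124,(255,0,255))):
    B=A-cx*np.array([np.cos(YAW),np.sin(YAW)])
    q=(np.array([proj(c,[B[0]+r*np.cos(k),B[1]+r*np.sin(k),z]) for k in th])-[x0,y0]+.5)*f-.5
    cv2.polylines(im,[q.astype(int)],False,col,1)
cv2.imwrite("pics/h1.png",im)
for t in("valve","open_side"): print(t,[(np.round(l["uv"],1),l["confidence"]) for l in landmark_of(s,t)[:1]],[(np.round(l["uv"],1),l["confidence"]) for l in landmark_of(c,t)[:1]])
E
```

```text
time_s: 28.08
eef_pos: [0.4498, -0.021, 0.388]
eef_rot: [-0.0, 1.0, 0.0, -0.001]
wrist_force: [-0.4, 0.3, -0.2]
opening: -0.002
28.075 (np.float64(189.5), 37.7)
28.125 (np.float64(189.6), 37.2)
28.225 (np.float64(189.7), 36.4)
valve [(array([269.7, 214.6]), 0.87)] [(array([162.2,  81.5]), 0.81)]
open_side [(array([264.4, 213. ]), 0.91)] [(array([157.6,  84. ]), 0.73)]
```

View pics/h1.png

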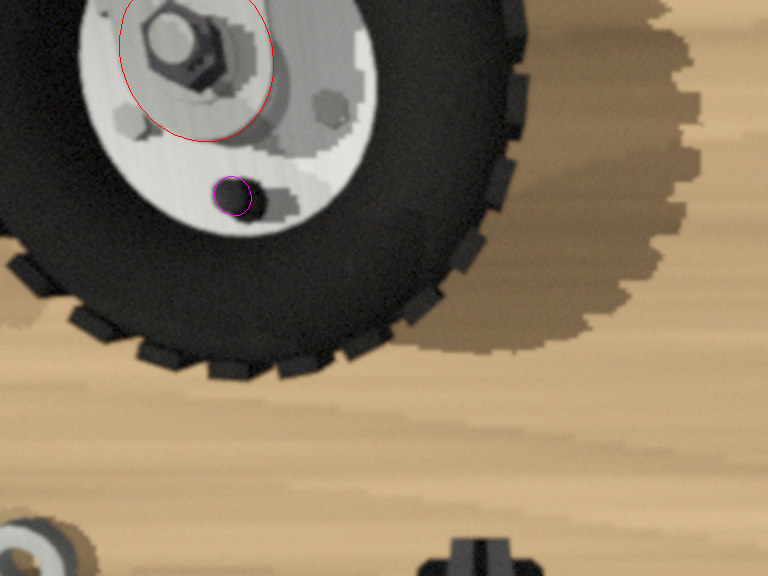

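View pics/h2.png

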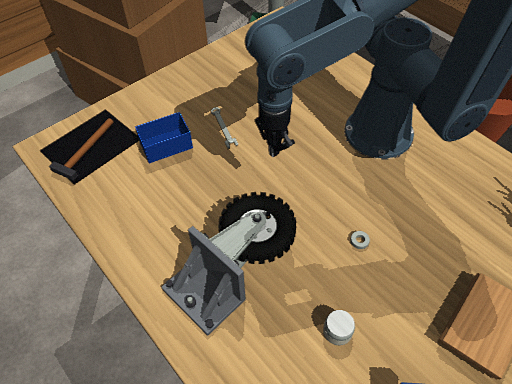

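The ring sits on the cap top at (233,196). The estimator's 189.6° comes from the dark stem side seen in this view. I'll hold for a second to confirm nothing is creeping.

```bash
python3 -m handwheel '[{"offset":[0,0,0],"spin":0,"grip":0},{"offset":[0,0,0],"spin":0,"grip":0},{"offset":[0,0,0],"spin":0,"grip":0},{"offset":[0,0,0],"spin":0,"grip":0},{"offset":[0,0,0],"spin":0,"grip":0},{"offset":[0,0,0],"spin":0,"grip":0},{"offset":[0,0,0],"spin":0,"grip":0},{"offset":[0,0,0],"spin":0,"grip":0}]'
python3 - <<'E'
from h import *
C=[wpic(),wpic()];t=cams.camera("top")
for w in C: print(w["t"],vcap(w))
c=C[-1];x0,y0,f=60,0,2.4;im=cv2.resize(np.ascontiguousarray(c["color"][y0:y0+120,x0:x0+160,::-1]),None,fx=4.8,fy=4.8,interpolation=2);f=4.8
th=np.linspace(0,6.3,100)
B=A-.038*np.array([np.cos(YAW),np.sin(YAW)])
for z in(.106,.124):
    q=(np.array([proj(c,[B[0]+.006*np.cos(k),B[1]+.006*np.sin(k),z]) for k in th])-[x0,y0]+.5)*f-.5
    cv2.polylines(im,[q.astype(int)],False,(255,0,255),1)
cv2.imwrite("pics/h3.png",im)
x=cv2.resize(t["color"][:,:,::-1][110:200,195:290],None,fx=6,fy=6,interpolation=2);cv2.imwrite("pics/h4.png",x)
E
```

```text
time_s: 29.48
eef_pos: [0.4495, -0.0213, 0.3887]
eef_rot: [-0.0, 1.0, -0.0, -0.0]
wrist_force: [0.5, 0.6, -0.6]
opening: -0.003
29.475 (np.float64(189.6), 38.2)
29.525 (np.float64(189.6), 38.1)
```

View pics/h3.png

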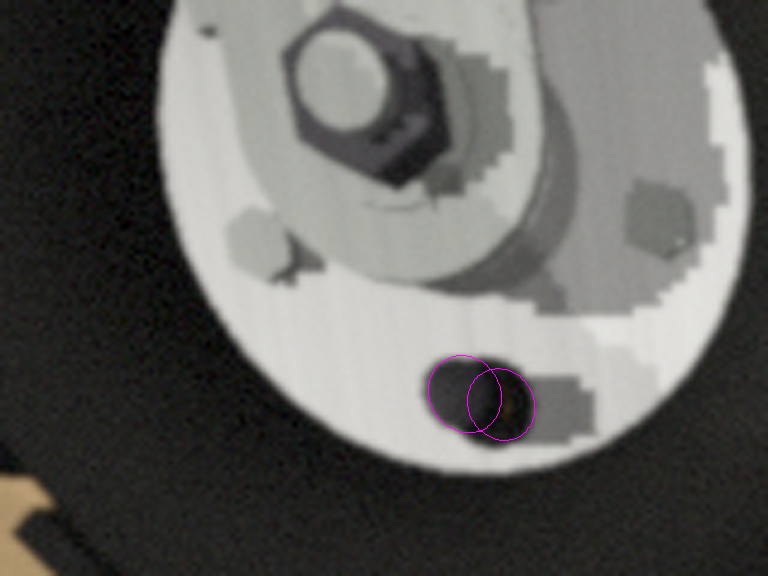

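View pics/h4.png

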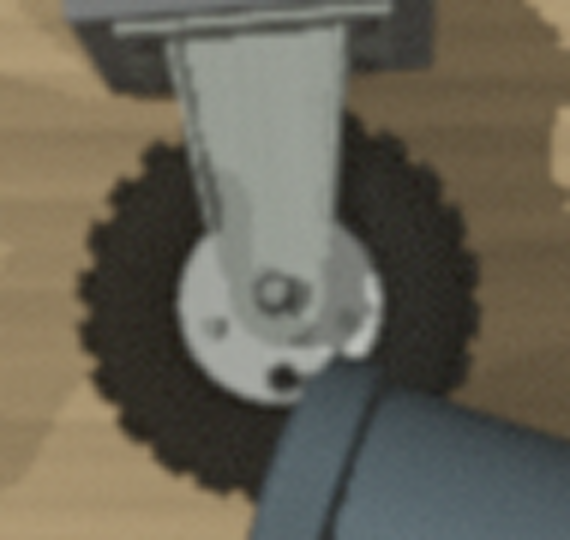

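The rings drawn for the valve foot and cap top at the target both land on the valve. The top view shows it at (283,378), in line with the leg and opposite the plate. The angle hasn't changed for over 1.4 s, so I'm handing in.

```bash
python3 -c "
from bench import ctrl
print(ctrl.hand_in(), ctrl.get_obs()['time_s'])"
```

```text
the job is handed in; nothing more can be done
the job is handed in; nothing more can be done
```

The wheel was spun, listened to and stopped, and the valve now rests in the fork's open side, opposite the fork plate. The job was handed in at about t = 29.6 s, within the 48 s limit.

- **Spin:** I flicked the wheel with the shut fingertips dragged along the tyre top. It reached about 2.9 rad/s (the requirement is above 1.57) and ran untouched for about 16 s.
- **First stop:** a fingertip press of about 7 N stopped it within about 2° of the open side. My quick lift then kicked it, and it crept back to about 177°.
- **Correction:** I touched the tyre again in the same place, turned it forward about 10° with the fingertip, lifted slowly and withdrew.
- **Last checks:**
  - The valve's foot and cap top both matched the projected target in the wrist view, to within about 1 mm.
  - The top view showed the valve in line with the fork leg.
  - Its angle did not change over the last 1.4 s, with no contact force.
  - The other things on the bench looked undisturbed.

**Disagreement:** from the withdrawn position my automatic angle estimate read 189.6° instead of about 185°. I put that down to the dark side of the valve stem being in view, because the overlays agree with the target.

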